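Clamp the reading magnifier into its table stand

ROBOT

A 6-joint arm with a two-finger parallel gripper is mounted at the origin on the work surface. World frame = base frame: x ahead of the robot, y to its left, z up, the work surface at z = 0. Lengths are in mm, angles in rad, forces in N, time in s.
With the tool pointing down it reaches from about 350 to 850 mm from the base axis. Payload 8.1 kg.
Tool frame: the origin (TCP) lies at the very end of the fingers, on their centre line; the grasp point (between the pads) lies 19 mm behind it; z points along the fingers, y is the line along which they close (so a half turn about z gives the same grasp; the last joint's range is limited). The gripper opens to 85 mm and grips with 20 to 120 N. Pads are 22 mm wide; open, the fingers measure 114 mm over their backs; the gripper's body (76 mm by 85 mm) begins 54 mm behind the grasp point. The pads swing forward as they close: fully open they stand 13 mm farther back than shut.
Start: joints at [-1.309, 0.13, 1.488, -0, 1.523, -0.085], TCP at [203.954, -564.277, 231.292] pointing down, gripper open.
Joint ranges: [-2.96, 2.96], [-0.89, 2.26], [0.02, 2.5], [-1.34, 4.48], [0, 2.73], [-2.66, 2.66]. Speed limits (rad/s): [2.39, 2.39, 2.79, 3.14, 3.14, 3.14].

INTERFACE

Orientations are given as a unit quaternion [w, x, y, z].
In Python, from workcell import robot gives the robot as it stands.
- The arm moves only by the shell command python3 -m handwheel 'ROWS'. ROWS is JSON, a list of rows, each an object with "dp": the shift along the tool's x, y, z in m, a list of three; "yaw": the turn about the tool's z in degrees; "claw": the finger opening in m, from 0 to 0.0854. A call has 1 to 12 rows; each row shifts and turns the commanded pose from where the row before left it, along the tool's axes as they then stand; what a row does not reach is not made up. A row lasts 1/10 s, in which the tool goes at most 50 mm and 8.59 degrees, less where a joint would pass 70% of its speed; a pose out of reach is approached as far as the arm can. A call is refused whole if a number of a shift passes 0.05 or a number of a turn 8.59, either way. A call with a gripper value outside its range is refused whole. The fingers move at their own pace and stop on an object; the grip force is fixed at half the most. Time passes only in rows, so rows that do not move let the fingers close. It gives the time, the measured TCP pose, the force, the opening and the grip force at its end, in the units of the state.
- robot.get_state(): the state, without advancing time (a new reading comes with each control period).
- robot.grab_frame(name): name is "side" or "top"; returns (picture, depth): 420x560x3 uint8, red, green, blue; 420x560 float32, mm along the optical axis (not along the pixel's ray), 0 where there is no reading.
- robot.camera_model(name): a dict with "vfov" (degrees; the focal length in pixels is half the picture's height over the tangent of half this angle, whatever the lens; pixels are square), "cx", "cy" (the principal point, pixels), "distortion" ([k1, k2, p1, p2, k3] as OpenCV has them; the pictures are not rectified), "R" (3x3) and "t" (3): a world point X has camera coordinates R X + t. Camera axes: x right, y down, z forward; pixel columns grow to the right and rows downward; lengths in mm; the calibration is good to about 2 mm. A picture is of the moment at which its call begins. camera_model takes no time and is no camera call.
- robot.sign_off(): hands the job in; it is judged then, once.
The state is a dict: "time_s": time; "qpos": joint angles; "joint_velocities": joint speeds; "effort": joint torques, N m; "eef_pos": TCP position; "orientation": TCP orientation; "wrist_force": force on the tool from outside, world axes, zero at the start; "torque": the same for the moment, N m; "grip_width": opening from 0.0 (shut) to 1.0 (fully open); "grasp_force": force on a finger pad.
Only numpy, scipy, OpenCV 4.12 (cv2) and the standard library are available. Lean on these libraries where they do the work, as an engineer would, in place of code of your own. Each camera call takes 0.05 s, during which the arm holds its last target. There are 200 camera calls.

TASK

Set up the reading magnifier for the resident: take it off its wooden rest, push its steel shank fully home into the sloping collet of the table stand with the lens level from side to side, then swing the clamp lever down as far as it goes so that the collet grips the shank. Leave the magnifier standing in the stand, and do not disturb the mug, the tissue box or the spectacle case.

Things in the scene. Friction and masses are not known exactly. Their poses are not given: they have to be found in the camera images.
- magnifier: Hand magnifier, 203 mm long, 120 to 200 g, lying level on the wooden rest, shank towards the robot. x axis along the handle towards the lens, y in the lens plane, z square to it. Origin: on the handle's axis, at the shoulder where shank meets grip. Bare steel shank 12 mm in diameter, x = -47 to 0 mm, its last 4 mm tapered to 9 mm.
- grip (a point): Middle of the magnifier's black grip, at x = 40 mm on its axis. The grip is a bar 20 mm wide (y), 18 mm high (z), from x = 0 to 80 mm; the magnifier balances at about x = 42 mm.
- lens (a point): Centre of the magnifier's round clear lens, at x = 118 mm on its axis; black ring 84 mm in diameter, 10 mm thick.
- rest: Fixed wooden rest: plate 150 x 60 x 10 mm with two U-shaped posts under the magnifier, at x = -27 mm (shank) and x = 70 mm (grip), each 12 mm thick, up to 38 mm wide, rising 2 mm above the handle's axis, which lies 62 mm above the table. Between them the grip is free. Origin: on the table below the place of the magnifier's origin, same axes.
- collet: Aluminium block, 34 mm square, 85 mm long, on the stand. Origin: centre of its mouth, 140 mm above the table. x: the hole's axis, pointing out, away from the robot, 35 degrees above level; y level; z up and back. Hole 13.5 mm wide, 55 mm deep, 3 mm chamfer. Home: shoulder against the face, magnifier's frame on this one (or turned half about x); loose, it stays in by its weight.
- stand: Fixed grey stand that carries the collet: foot 150 x 130 x 18 mm, one column. Origin: on the table; the collet's mouth is 45 mm along its x and 140 mm up.
- nut (a joint): Angle (rad) of the clamp nut, a dark ring, 58 mm in diameter, round the block 29 to 47 mm behind the mouth; it turns about the collet's x axis. Starts at 0 to 0.2 (open), stop at 1.2; growing as the lever, up and out on the +y side, swings out and down. Stiff, stays where left: 3 N at the ball moves it, some more once the jaws meet the shank at about 0.75. Tight beyond 1.0.
- lever_ball (a point): Centre of the black ball (28 mm in diameter) at the end of the nut's lever, a 10 mm steel rod. In the collet's frame: x = -38 mm, y = 105 mm x sin(a), z = 105 mm x cos(a), with a = 50 degrees + the nut's angle.
- jaw_a: Steel jaw inside the block, +y side of the hole, hidden; the nut drives it 2 mm per rad towards the shank. Origin: the collet's mouth, moving with the jaw.
- jaw_b: The opposite jaw, -y side of the hole, hidden.
- mug: Bystander: white mug, 76 mm wide, 90 mm high, standing on the table. Origin: centre of the underside.
- tissue_box: Bystander: tissue box, 115 x 225 x 60 mm, on the table. Origin: centre of the underside.
- case: Bystander: grey spectacle case, 160 (x) x 62 x 34 mm, on the table. Origin: centre of the underside.

How it is judged:
By the outcome, as a careful person would: the job done as asked, in the order asked, and still so for the second after the job is handed in, with the robot touching nothing.
It also fails if it takes over 54 s, if anything falls off the work surface, if the arm or the gripper's body presses on something with over 40 N, if the wrist force passes 120 N, or if a joint passes its speed limit or range.

## Working session

There is one attempt and no reset: what is moved stays moved. The work goes in short steps, Python scripts to look and compute and a shell command to move; the robot and the scene stay as the last step left them, time stands still between calls to the robot, and variables do not carry over. Pictures are saved under pics/ and viewed, at most 10 in all, crops included, and the job is handed in when it is done.

```bash
mkdir -p pics
cat > h.py <<'E'
import numpy as np, cv2
from workcell import robot
def grab(n):
    im,d=robot.grab_frame(n); return np.array(im),np.array(d)
def K(n):
    m=robot.camera_model(n); f=210/np.tan(np.radians(m['vfov'])/2)
    return np.array([[f,0,m['cx']],[0,f,m['cy']],[0,0,1]]),np.array(m['distortion'],float),np.array(m['R']),np.array(m['t'])
def rays(n,px):
    k,d,R,t=K(n); p=cv2.undistortPoints(np.array(px,float).reshape(-1,1,2),k,d)[:,0]
    return -R.T@t, np.c_[p,np.ones(len(p))]@R   # dir with unit depth
def plane(n,px,z):
    c,v=rays(n,px); return c+v*((z-c[2])/v[:,2])[:,None]
def cloud(n,d):
    v,u=np.mgrid[:420,:560]; c,r=rays(n,np.c_[u.ravel(),v.ravel()])
    return (c+r*d.reshape(-1,1)).reshape(420,560,3)
def proj(n,X):
    k,d,R,t=K(n); return cv2.projectPoints(np.array(X,float).reshape(-1,1,3),cv2.Rodrigues(R)[0],t,k,d)[0][:,0]
E
python3 - <<'E'
from h import *
for n in('top','side'):
    im,d=grab(n); cv2.imwrite(f'pics/{n}0.png',im[:,:,::-1]); np.save(f'{n}0.npy',d); np.save(f'{n}0i.npy',im)
    c,_=rays(n,[[280,210]]); print(n,c,_, (d>0).mean())
print(robot.get_state())
E
```

```text
top [ 392.5115122    31.71757617 1739.28195907] [[ 0.12207544  0.00980403 -0.99249777]] 0.9960246598639456
side [196.65448869 824.39545514 918.53264896] [[ 0.31107478 -0.68109225 -0.66291346]] 0.9959778911564626
{'time_s': 0.1, 'qpos': array([-1.30940393e+00,  1.31105470e-01,  1.48917960e+00, -2.76012760e-05,
        1.52298761e+00, -8.53886648e-02]), 'joint_velocities': array([-0.00014423,  0.00014385, -0.00333308, -0.00091347, -0.00094168,
        0.0015785 ]), 'effort': array([ 1.33379926e-03, -5.70952177e+01, -5.01941335e+01, -4.55119437e-05,
        8.13775318e-03, -1.13313467e-05]), 'eef_pos': array([ 203.81270416, -563.79589898,  230.33241856]), 'orientation': array([-8.35552100e-04,  9.85005021e-01,  1.72523627e-01, -8.75584072e-05]), 'wrist_force': array([ 0.37216469, -0.19830162,  0.11918502]), 'torque': array([ 0.04337748, -0.03372527,  0.02958418]), 'grasp_force': 0.0, 'grip_width': 1.0011082672679523}
```

View pics/top0.png

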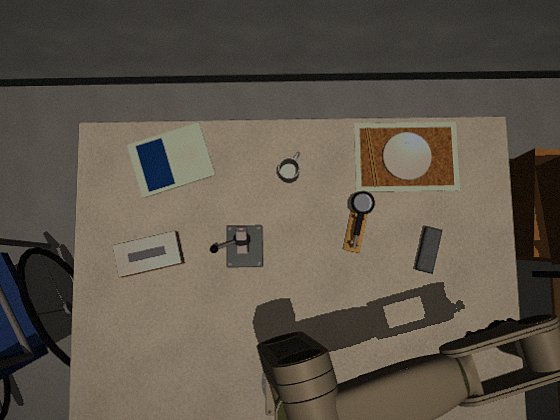

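View pics/side0.png

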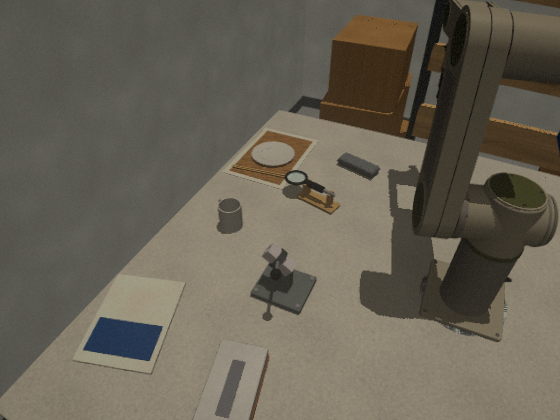

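Top view: magnifier near (355,220), lens ring (362,203); stand (244,245) with its ball at (214,248); mug (288,170), case (428,250), tissue box (148,253). In the side view the collet is at (276,258), the lens at (297,177), and the ball at (267,317).

Run:
```python
from h import *
T=np.load('top0i.npy');S=np.load('side0i.npy')
def cr(I,x,y,w,h): return cv2.resize(I[y:y+h,x:x+w,::-1],(400,300),interpolation=cv2.INTER_CUBIC)
c=np.vstack([np.hstack([cr(T,315,180,96,72),cr(T,200,210,96,72)]),np.hstack([cr(S,270,155,96,72),cr(S,240,235,120,90)])])
cv2.imwrite('pics/crop.png',np.clip(c*1.6,0,255).astype('uint8'))
P=cloud('top',np.load('top0.npy').astype(float))
for (u,v) in [(362,190),(358,225),(353,240),(348,248),(214,248),(242,232),(240,240),(255,260),(232,230),(288,170),(300,200),(428,250)]: print(u,v,P[v,u].round(1))
```

```text
362 190 [ 675.3 -251.4    4.8]
358 225 [ 541.2 -222.4   72.6]
353 240 [ 489.6 -204.1   67.8]
348 248 [ 464.9 -194.7    1. ]
214 248 [463.6 263.7 171.9]
242 232 [515.9 173.8 154.9]
240 240 [490.2 181.4 145.1]
255 260 [425.9 139.9  21.1]
232 230 [534.4 222.2  15.8]
288 170 [7.542e+02 1.760e+01 6.000e-01]
300 200 [642.  -24.6   1.6]
428 250 [ 452.2 -470.6   43. ]
```

View pics/crop.png

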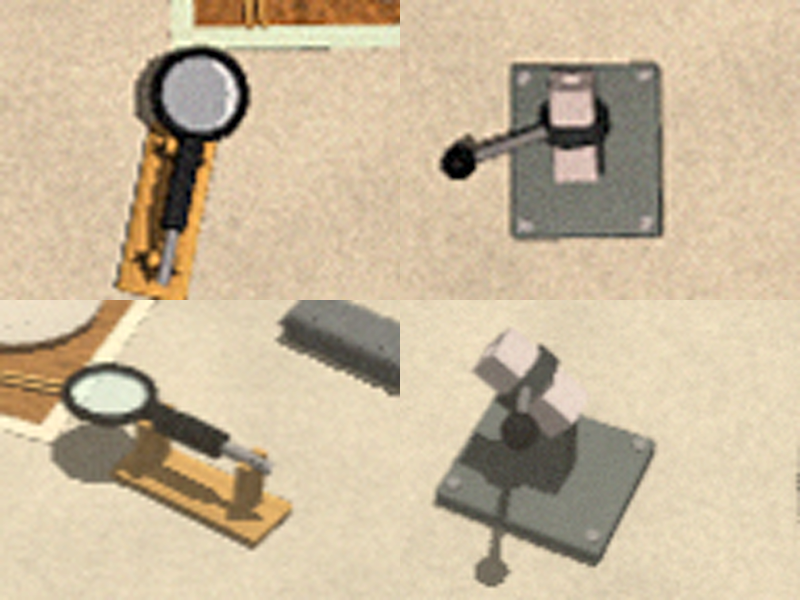

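Crops show: top view, ring centre ≈(363.7,202.3), shoulder ≈(356.5,235), shank tip ≈(354.4,247.7). Stand foot spans u 322–359 of its crop frame (px ≈227–263 × 225–267), block mouth end at (237,230), and the ball at (214,248).

Run:
```python
from h import *
T=np.load('top0i.npy').astype(int);S=np.load('side0i.npy').astype(int)
def blob(I,box,thr,name,z):
    x,y,w,h=box; m=np.zeros(I.shape[:2],np.uint8); m[y:y+h,x:x+w]=I[y:y+h,x:x+w].max(2)<thr
    c=max(cv2.findContours(m,0,2)[0],key=cv2.contourArea); return c
# ring (upper part only)
c=blob(T,(345,185,40,28),40,'top',67); (e,ax,an)=cv2.fitEllipse(c); print('ring',e,ax,plane('top',[e],67))
c=blob(S,(280,165,30,30),45,'side',67); (e2,ax,an)=cv2.fitEllipse(c); print('ring side',e2,ax,plane('side',[e2],67))
for n,px in (('top',[(363.7,202.3),(356.5,235),(354.4,247.7)]),('side',[(296.4,177.6),(324,190.3),(334.3,195.3)])):
    print(n,plane(n,px,62).round(1).tolist())
# foot: grey-green, not table
P=cloud('top',np.load('top0.npy').astype(float))
g=np.zeros((420,560),np.uint8); b=T[210:282,215:290]; g[210:282,215:290]=((b[:,:,1]>=b[:,:,0]-3)&(b.max(2)<110))
cs=max(cv2.findContours(cv2.morphologyEx(g,2,np.ones((5,5))),0,2)[0],key=cv2.contourArea)
r=cv2.minAreaRect(cs); q=cv2.boxPoints(r); Q=plane('top',q,18); print('foot',r,Q.round(1).tolist(),Q.mean(0).round(1),np.linalg.norm(Q-np.roll(Q,1,0),axis=1).round(1),[np.degrees(np.arctan2(*(Q[i]-Q[i-1])[[1,0]])).round(1) for i in range(4)])
for box,I,n in(((205,238,20,20),T,'top'),((255,305,25,22),S,'side')):
    c=blob(I,box,40,n,0); (x,y),rad=cv2.minEnclosingCircle(c); m=cv2.moments(c); print('ball',n,x,y,rad,m['m10']/m['m00'],m['m01']/m['m00'],plane(n,[(x,y)],173).round(1))
k=P.reshape(-1,3); blk=(k[:,2]>125)&(k[:,2]<160)&(abs(k[:,0]-490)<80)&(abs(k[:,1]-175)<16); print('block top', k[blk].min(0),k[blk].max(0),k[blk].mean(0))
```

```text
ring (362.2208251953125, 202.34536743164062) (22.582155227661133, 22.897621154785156) [[ 621.28700975 -240.58526374   67.        ]]
ring side (296.691650390625, 177.5460205078125) (13.961969375610352, 24.524036407470703) [[ 615.71628041 -233.60284119   67.        ]]
top [[622.1, -246.6, 62.0], [507.2, -217.7, 62.0], [463.1, -209.0, 62.0]]
side [[619.0, -239.1, 62.0], [504.7, -212.9, 62.0], [463.7, -202.4, 62.0]]
foot ((243.66119384765625, 258.26177978515625), (33.577064514160156, 18.846969604492188), 10.885526657104492) [[411.9, 245.7, 18.0], [477.6, 233.0, 18.0], [453.4, 115.1, 18.0], [387.9, 128.3, 18.0]] [432.7 180.5  18. ] [119.8  66.9 120.3  66.8] [np.float64(78.5), np.float64(-10.9), np.float64(-101.6), np.float64(168.6)]
ball top 213.5 248.125 4.155292510986328 213.718875502008 248.4176706827309 [[463.1 265.2 173. ]]Traceback (most recent call last):
  File "<stdin>", line 17, in <module>
  File "<stdin>", line 5, in blob
ValueError: max() iterable argument is empty
```

Run:
```python
from h import *
Q=plane('top',[(226.4,225.1),(262.4,225.1),(263.1,266.9),(226.9,267.6)],18); print(Q.round(1).tolist(),Q.mean(0),np.linalg.norm(Q-np.roll(Q,1,0),axis=1))
f=lambda u,v:(240+(u)/400*120,235+(v-300)/300*90)
Q=plane('side',[f(435-400,500),f(505-400,378),f(653-400,440),f(600-400,552)],18); print(Q.round(1).tolist(),Q.mean(0),np.linalg.norm(Q-np.roll(Q,1,0),axis=1))
# ball triangulate
c1,v1=rays('top',[(213.5,248.2)]); c2,v2=rays('side',[f(519-400,432)])
A=np.c_[v1[0],-v2[0]]; s=np.linalg.lstsq(A,c2-c1,rcond=None)[0]; print('ball',c1+v1[0]*s[0],c2+v2[0]*s[1])
P=cloud('top',np.load('top0.npy').astype(float)); I=np.load('top0i.npy').astype(int)
k=(P[:,:,2]>90)&(P[:,:,2]<175)&(I.min(2)>110); k[:200]=0;k[282:]=0
ys,xs=np.nonzero(k); k2=abs(P[:,:,1]-180)<30; k&=k2
for v in range(222,258):
    if k[v].any(): print(v,np.nonzero(k[v])[0][[0,-1]],P[v][k[v]].mean(0).round(1))
```

```text
[[552.2, 242.1, 18.0], [550.4, 112.7, 18.0], [401.1, 111.4, 18.0], [400.3, 240.3, 18.0]] [475.99433039 176.61757087  18.        ] [151.91091883 129.51038019 149.33036787 128.91381619]
[[544.3, 253.9, 18.0], [550.3, 108.6, 18.0], [404.2, 118.3, 18.0], [401.4, 242.8, 18.0]] [475.01714784 180.90324381  18.        ] [143.35776542 145.48863773 146.45392877 124.47201709]
ball [463.34163672 266.71226255 162.78642128] [461.64295571 266.12735624 162.62291453]
228 [240 241] [531.4 181.  130.2]
229 [240 241] [527.9 180.9 131.4]
233 [237 244] [513.  180.9 150.1]
234 [237 244] [509.9 179.7 147.2]
235 [237 243] [506.9 182.2 143.1]
236 [237 245] [503.4 177.4 145.3]
237 [237 245] [500.3 179.3 141.2]
238 [237 245] [497.1 178.1 139.9]
239 [237 244] [494.  180.5 136.8]
246 [244 245] [471.2 168.5 121.5]
247 [238 245] [468.2 179.  118. ]
248 [238 245] [464.8 177.8 117.6]
249 [238 245] [461.6 179.6 113.7]
250 [238 245] [458.2 178.8 113.6]
251 [238 246] [455.1 177.  107.6]
252 [238 246] [451.8 178.4 105.6]
```

```bash
cat >> h.py <<'E'
def axes():
    s=robot.get_state(); w,x,y,z=s['orientation']
    from scipy.spatial.transform import Rotation as Ro
    return s,Ro.from_quat([x,y,z,w]).as_matrix()
def to(X,yaw=None):
    s,R=axes(); a=np.degrees(np.arctan2(R[1,0],R[0,0])); 
    print('t',round(s['time_s'],2),'pos',s['eef_pos'].round(1),'xang',round(a,2),'F',s['wrist_force'].round(1),'grip',round(float(s['grip_width']),3),round(float(s['grasp_force']),1))
    if X is not None: print('dp mm',(R.T@(np.array(X)-s['eef_pos'])).round(1))
E
python3 -m handwheel '[{"yaw":8.0},{"yaw":8.0},{"yaw":8.0},{"yaw":8.0},{"dp":[0,0,0]},{"dp":[0,0,0]}]'
python3 -c "
from h import *
to([543,-222.5,120])"
```

```text
t 0.1 pos [ 203.8 -563.8  230.3] xang 19.87 F [ 0.4 -0.2  0.1] grip 1.001 0.0
dp mm [ 435.  -205.5  110.7]$[0]: bad value
```

Every field is likely required.

```bash
python3 -m handwheel '[{"dp":[0,0,0],"yaw":8.0,"claw":0.085},{"dp":[0,0,0],"yaw":8.0,"claw":0.085},{"dp":[0,0,0],"yaw":8.0,"claw":0.085},{"dp":[0,0,0],"yaw":8.0,"claw":0.085},{"dp":[0,0,0],"yaw":0,"claw":0.085}]'
python3 -c "
from h import *
to([543,-222.5,120])"
```

```text
time_s: 0.6
eef_pos: [203.9, -564.0, 230.7]
orientation: [-0.0, 0.994, -0.107, -0.0]
wrist_force: [0.5, -0.1, 0.5]
grip_width: 0.995
grasp_force: 0.0
t 0.6 pos [ 203.9 -564.   230.7] xang -12.26 F [ 0.5 -0.1  0.5] grip 0.995 0.0
dp mm [ 258.9 -405.6  110.9]
```

```bash
python3 -m handwheel '[{"dp":[0.022,-0.034,0.009],"yaw":0,"claw":0.085},{"dp":[0.022,-0.034,0.009],"yaw":0,"claw":0.085},{"dp":[0.022,-0.034,0.009],"yaw":0,"claw":0.085},{"dp":[0.022,-0.034,0.009],"yaw":0,"claw":0.085},{"dp":[0.022,-0.034,0.009],"yaw":0,"claw":0.085},{"dp":[0.022,-0.034,0.009],"yaw":0,"claw":0.085},{"dp":[0.022,-0.034,0.009],"yaw":0,"claw":0.085},{"dp":[0.022,-0.034,0.009],"yaw":0,"claw":0.085},{"dp":[0.022,-0.034,0.009],"yaw":0,"claw":0.085},{"dp":[0.022,-0.034,0.009],"yaw":0,"claw":0.085},{"dp":[0.022,-0.034,0.009],"yaw":0,"claw":0.085},{"dp":[0.017,-0.032,0.012],"yaw":0,"claw":0.085}]'
python3 -m handwheel '[{"dp":[0,0,0],"yaw":0,"claw":0.085}]'
python3 - <<'E'
from h import *
to([543,-222.5,43])
im,d=grab('side'); cv2.imwrite('pics/s1.png',cv2.resize(np.clip(im[100:280,200:440,::-1]*1.5,0,255).astype('uint8'),(800,600)))
E
```

```text
time_s: 1.8
eef_pos: [544.0, -220.3, 120.2]
orientation: [0.0, 0.995, -0.103, 0.0]
wrist_force: [-0.3, -0.8, 0.1]
grip_width: 0.999
grasp_force: 0.0
time_s: 1.9
eef_pos: [543.6, -217.4, 117.9]
orientation: [-0.001, 0.995, -0.101, -0.001]
wrist_force: [-1.4, -1.1, 0.0]
grip_width: 0.997
grasp_force: 0.0
t 1.9 pos [ 543.6 -217.4  117.9] xang -11.63 F [-1.4 -1.1  0. ] grip 0.997 0.0
dp mm [ 0.6  5.2 74.9]
```

View pics/s1.png

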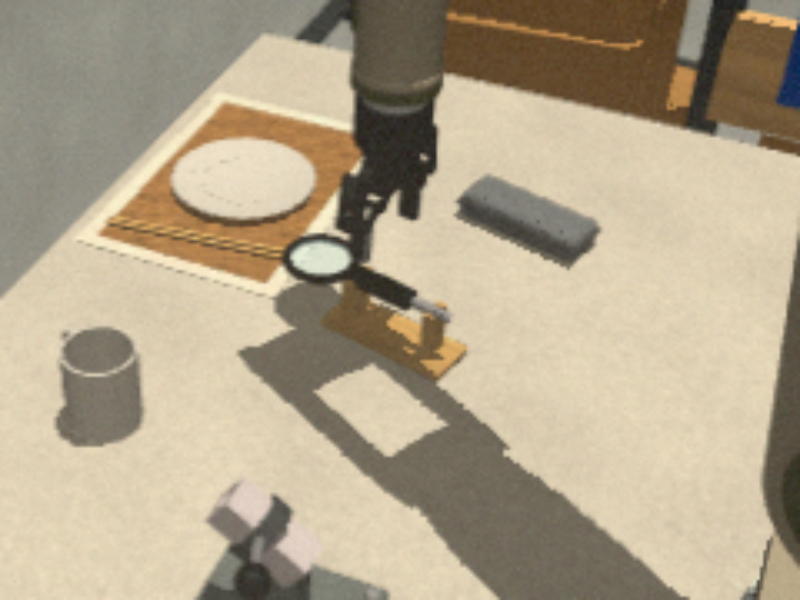

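```bash
python3 -m handwheel '[{"dp":[0,0.003,0.01],"yaw":0.6,"claw":0.085},{"dp":[0,0,0.02],"yaw":0,"claw":0.085},{"dp":[0,0,0.02],"yaw":0,"claw":0.085},{"dp":[0,0,0.012],"yaw":0,"claw":0.085},{"dp":[0,0,0],"yaw":0,"claw":0.085},{"dp":[0,0,0],"yaw":0,"claw":0.085}]'
python3 -c "
from h import *
to([543,-222.5,43])"
```

```text
time_s: 2.55
eef_pos: [541.6, -225.4, 58.6]
orientation: [0.0, 0.994, -0.111, -0.0]
wrist_force: [0.6, -0.4, 0.7]
grip_width: 0.992
grasp_force: 0.0
t 2.55 pos [ 541.6 -225.4   58.6] xang -12.76 F [ 0.6 -0.4  0.7] grip 0.992 0.0
dp mm [ 0.7 -3.1 15.6]
```

```bash
python3 -m handwheel '[{"dp":[0,-0.003,0.008],"yaw":-0.4,"claw":0.085},{"dp":[0,0,0.0075],"yaw":0,"claw":0.085},{"dp":[0,0,0],"yaw":0,"claw":0.06},{"dp":[0,0,0],"yaw":0,"claw":0.035},{"dp":[0,0,0],"yaw":0,"claw":0.03},{"dp":[0,0,0],"yaw":0,"claw":0.028},{"dp":[0,0,0],"yaw":0,"claw":0.026}]'
python3 - <<'E'
from h import *
to([543,-222.5,43])
im,d=grab('side'); cv2.imwrite('pics/s2.png',cv2.resize(np.clip(im[130:238,250:394,::-1]*1.5,0,255).astype('uint8'),(800,600)))
E
```

```text
time_s: 3.25
eef_pos: [542.7, -221.9, 43.1]
orientation: [0.0, 0.994, -0.107, 0.0]
wrist_force: [-0.1, -0.3, -0.0]
grip_width: 0.302
grasp_force: 0.0
t 3.25 pos [ 542.7 -221.9   43.1] xang -12.33 F [-0.1 -0.3 -0. ] grip 0.302 0.0
dp mm [0.4 0.6 0.1]
```

View pics/s2.png

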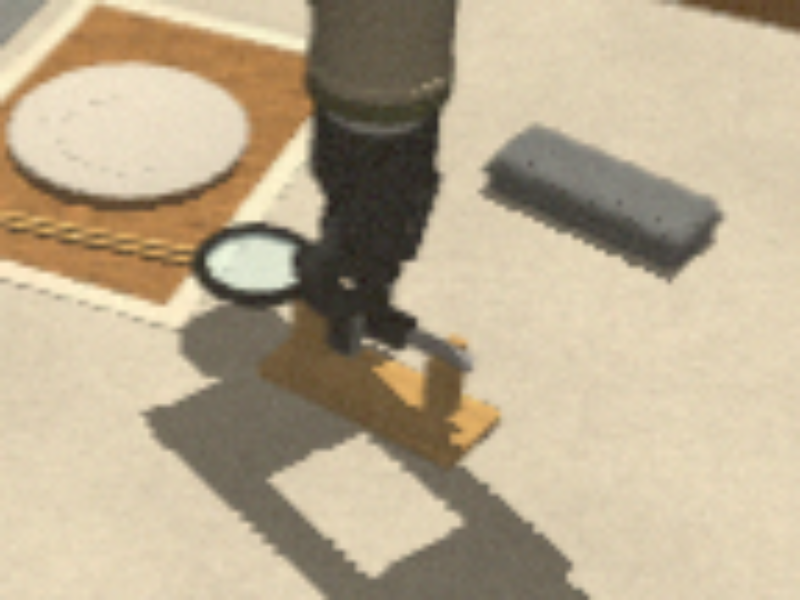

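The fingers straddle the grip midway between the posts (crop px (345,335)). Closing and lifting.

```bash
python3 -m handwheel '[{"dp":[0,0,0],"yaw":0,"claw":0.02},{"dp":[0,0,0],"yaw":0,"claw":0.01},{"dp":[0,0,0],"yaw":0,"claw":0.0},{"dp":[0,0,0],"yaw":0,"claw":0.0},{"dp":[0,0,0],"yaw":0,"claw":0.0},{"dp":[0,0,0],"yaw":0,"claw":0.0}]'
python3 -m handwheel '[{"dp":[0,0,-0.005],"yaw":0,"claw":0.0},{"dp":[0,0,-0.015],"yaw":0,"claw":0.0},{"dp":[0,0,-0.02],"yaw":0,"claw":0.0},{"dp":[0,0,-0.02],"yaw":0,"claw":0.0},{"dp":[0,0,-0.01],"yaw":0,"claw":0.0},{"dp":[0,0,0],"yaw":0,"claw":0.0}]'
python3 -c "
from h import *
to(None)"
```

```text
time_s: 3.9
eef_pos: [542.8, -222.1, 43.2]
orientation: [0.0, 0.994, -0.107, 0.0]
wrist_force: [-1.2, -1.8, 6.0]
grip_width: 0.223
grasp_force: 59.1
time_s: 4.5
eef_pos: [543.9, -222.2, 115.3]
orientation: [0.001, 0.994, -0.107, 0.002]
wrist_force: [0.1, -0.5, -1.9]
grip_width: 0.223
grasp_force: 59.0
t 4.5 pos [ 543.9 -222.2  115.3] xang -12.32 F [ 0.1 -0.5 -1.9] grip 0.223 59.0
```

```bash
python3 -m handwheel '[{"dp":[-0.02,0,0],"yaw":0,"claw":0.0},{"dp":[-0.035,0,0],"yaw":0,"claw":0.0},{"dp":[-0.035,0,0],"yaw":0,"claw":0.0},{"dp":[-0.02,0,0.015],"yaw":0,"claw":0.0},{"dp":[0,0,0.02],"yaw":0,"claw":0.0},{"dp":[0,0,0.015],"yaw":0,"claw":0.0},{"dp":[0,0,0.005],"yaw":0,"claw":0.0},{"dp":[0,0,0.005],"yaw":0,"claw":0.0},{"dp":[0,0,0],"yaw":0,"claw":0.0}]'
python3 -m handwheel '[{"dp":[0,0,0.004],"yaw":0,"claw":0.0},{"dp":[0,0,0.004],"yaw":0,"claw":0.0},{"dp":[0,0,0.004],"yaw":0,"claw":0.0},{"dp":[0,0,0],"yaw":0,"claw":0.0}]'
```

```text
time_s: 5.4
eef_pos: [434.8, -198.1, 52.8]
orientation: [-0.0, 0.994, -0.107, -0.001]
wrist_force: [-1.7, 1.1, 2.0]
grip_width: 0.222
grasp_force: 59.6
time_s: 5.8
eef_pos: [436.5, -199.2, 42.8]
orientation: [0.001, 0.994, -0.107, 0.001]
wrist_force: [-5.1, 1.8, 10.9]
grip_width: 0.224
grasp_force: 64.0
```

```bash
python3 -m handwheel '[{"dp":[0,0,0.004],"yaw":0,"claw":0.0},{"dp":[0,0,0.004],"yaw":0,"claw":0.0},{"dp":[0,0,0.004],"yaw":0,"claw":0.0},{"dp":[0,0,0.001],"yaw":0,"claw":0.0},{"dp":[0,0,0],"yaw":0,"claw":0.0}]'
python3 - <<'E'
from h import *
to(None)
im,d=grab('side'); np.save('s3i.npy',im); np.save('s3d.npy',d); cv2.imwrite('pics/s3.png',cv2.resize(np.clip(im[120:282,240:456,::-1]*1.5,0,255).astype('uint8'),(800,600)))
E
```

```text
time_s: 6.3
eef_pos: [437.8, -199.6, 30.9]
orientation: [0.001, 0.994, -0.107, 0.003]
wrist_force: [-3.8, 1.5, 16.2]
grip_width: 0.225
grasp_force: 70.5
t 6.3 pos [ 437.8 -199.6   30.9] xang -12.32 F [-3.8  1.5 16.2] grip 0.225 70.5
```

View pics/s3.png

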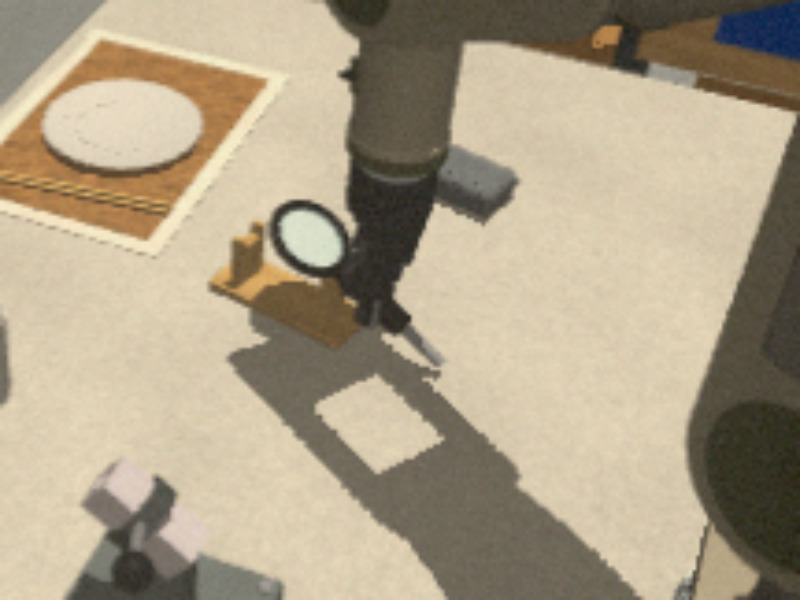

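The magnifier is tilted: ring centre (323.7,184), shoulder (349.4,208.6), tip (359.1,217.5) in full-image pixels. I'll compute the tilt in the vertical plane through the grasp.

```bash
cat >> h.py <<'E'
def inplane(n,px):
    s,R=axes(); c,v=rays(n,px); o=s['eef_pos']; ny=R[:,1]
    X=c+v*(((o-c)@ny)/(v@ny))[:,None]; q=(X-o-[0,0,19])
    return np.c_[q@R[:,0],q[:,2]]
E
python3 - <<'E'
from h import *
q=inplane('side',[(323.7,184),(349.4,208.6),(359.1,217.5)]); print(q.round(1))
for i,j in((1,0),(2,0),(2,1)): d=q[i]-q[j]; print(np.degrees(np.arctan2(-d[1],-d[0])),np.hypot(*d))
E
```

```text
[[ 72.6  36.7]
 [-35.4 -17.2]
 [-75.5 -35.6]]
26.540536467641843 120.6316558564662
26.04629702099538 164.74530930972617
24.695171847055104 44.13041120278283
```

```bash
python3 -m handwheel '[{"dp":[0,0,-0.01],"yaw":0,"claw":0.0},{"dp":[0,0,-0.01],"yaw":0,"claw":0.0},{"dp":[0.013,0,0],"yaw":0,"claw":0.0},{"dp":[0,0,0.005],"yaw":0,"claw":0.0},{"dp":[0,0,0.003],"yaw":0,"claw":0.0},{"dp":[0,0,0.003],"yaw":0,"claw":0.0},{"dp":[0,0,0.003],"yaw":0,"claw":0.0},{"dp":[0,0,0.001],"yaw":0,"claw":0.0},{"dp":[0,0,0],"yaw":0,"claw":0.0}]'
```

```text
time_s: 7.25
eef_pos: [448.4, -201.4, 34.9]
orientation: [0.0, 0.994, -0.107, 0.001]
wrist_force: [-9.2, 4.7, 21.6]
grip_width: 0.222
grasp_force: 72.7
```

Run:
```python
from h import *
im,d=grab('side'); s,R=axes()
# lens ring ellipse by dark blob enclosing bright lens: bright lens interior centroid, near predicted
uv=proj('side',[s['eef_pos']+[0,0,19]+R[:,0]*68+np.array([0,0,46])])[0]; x,y=uv.astype(int); print(uv)
b=im[y-25:y+25,x-25:x+25].astype(int); m=((b[:,:,1]>=b[:,:,0])&(b.max(2)>90)).astype(np.uint8)
n,l,st,ce=cv2.connectedComponentsWithStats(m); i=1+st[1:,4].argmax(); e=ce[i]+[x-25,y-25]; print(st[i],e)
q=inplane('side',[e]); print(q, np.degrees(np.arctan2(q[0,1],q[0,0])),np.hypot(*q[0]))
```

```text
[322.36223769 180.27512076]
[ 16  19  17  16 194] [321.12886598 181.40721649]
[[72.41363199 39.23244571]] 28.448063981363706 82.35847796936248
```

```bash
python3 -m handwheel '[{"dp":[0,0,0.003],"yaw":0,"claw":0.0},{"dp":[0,0,0.002],"yaw":0,"claw":0.0},{"dp":[0,0,0.001],"yaw":0,"claw":0.0},{"dp":[0,0,0],"yaw":0,"claw":0.0},{"dp":[0,0,-0.005],"yaw":0,"claw":0.0},{"dp":[0,0,-0.015],"yaw":0,"claw":0.0},{"dp":[0,0,-0.05],"yaw":0,"claw":0.0},{"dp":[0,0,-0.05],"yaw":0,"claw":0.0},{"dp":[0,0,-0.05],"yaw":0,"claw":0.0},{"dp":[0,0,-0.05],"yaw":0,"claw":0.0},{"dp":[0,0,0],"yaw":0,"claw":0.0},{"dp":[0,0,0],"yaw":0,"claw":0.0}]'
python3 - <<'E'
from h import *
to(None)
im,d=grab('side'); s,R=axes(); np.save('s4i.npy',im)
uv=proj('side',[s['eef_pos']+[0,0,19]])[0].astype(int);x,y=uv;print(uv)
cv2.imwrite('pics/s4.png',cv2.resize(np.clip(im[y-60:y+60,x-80:x+80,::-1]*1.5,0,255).astype('uint8'),(800,600)))
E
```

```text
time_s: 8.5
eef_pos: [448.1, -201.3, 247.7]
orientation: [0.0, 0.994, -0.107, 0.001]
wrist_force: [-0.1, 0.6, -3.1]
grip_width: 0.221
grasp_force: 73.0
t 8.5 pos [ 448.1 -201.3  247.7] xang -12.33 F [-0.1  0.6 -3.1] grip 0.221 73.0
[345 145]
```

View pics/s4.png

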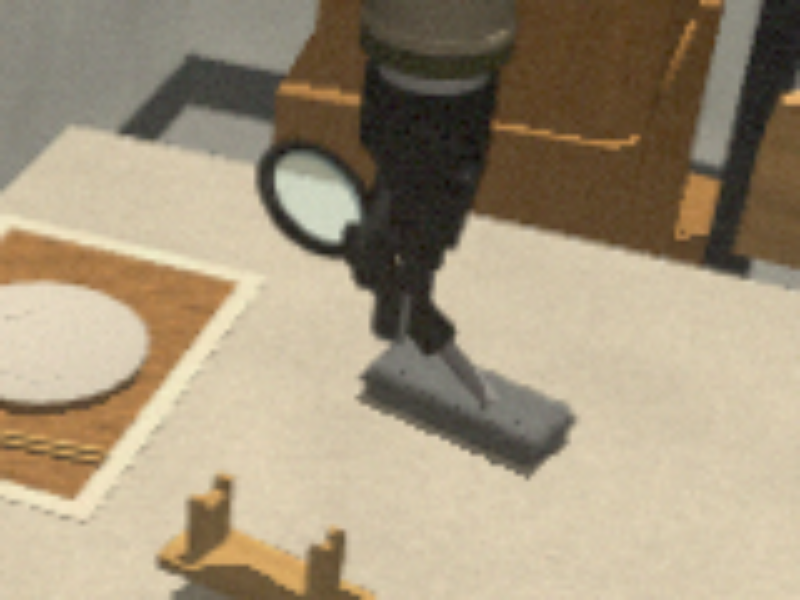

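Lens centre ≈(328.2,124.8), shoulder ≈(353.6,154.6), tip ≈(362,165.4).

Run:
```python
from h import *
q=inplane('side',[(328.2,124.8),(353.6,154.6),(362,165.4)]); print(q.round(1))
for i,j in((1,0),(2,0),(2,1)): d=q[i]-q[j]; print(np.degrees(np.arctan2(-d[1],-d[0])),np.hypot(*d))
```

```text
[[ 66.6  48.8]
 [-30.9 -19.7]
 [-63.8 -45.5]]
35.09126899427893 119.20562906809783
35.89603630704088 160.95804530097433
38.19174306317728 41.79772169178809
```

```bash
python3 -m handwheel '[{"dp":[0,0,0],"yaw":-6.4,"claw":0.0},{"dp":[0,0,0],"yaw":-6.4,"claw":0.0},{"dp":[0,0,0],"yaw":0,"claw":0.0}]'
python3 -c "
from h import *
to([613,179.5,240])"
```

```text
time_s: 8.85
eef_pos: [446.4, -200.3, 243.8]
orientation: [-0.001, 1.0, 0.005, -0.002]
wrist_force: [-0.8, 0.5, -1.7]
grip_width: 0.223
grasp_force: 72.9
t 8.85 pos [ 446.4 -200.3  243.8] xang 0.57 F [-0.8  0.5 -1.7] grip 0.223 72.9
dp mm [ 170.4 -378.1    4. ]
```

```bash
python3 -m handwheel '[{"dp":[0.015,-0.03,0],"yaw":0,"claw":0.0},{"dp":[0.015,-0.034,0],"yaw":0,"claw":0.0},{"dp":[0.015,-0.034,0],"yaw":0,"claw":0.0},{"dp":[0.015,-0.034,0],"yaw":0,"claw":0.0},{"dp":[0.015,-0.034,0],"yaw":0,"claw":0.0},{"dp":[0.015,-0.034,0],"yaw":0,"claw":0.0},{"dp":[0.015,-0.034,0],"yaw":0,"claw":0.0},{"dp":[0.015,-0.034,0],"yaw":0,"claw":0.0},{"dp":[0.015,-0.034,0.01],"yaw":0,"claw":0.0},{"dp":[0.015,-0.034,0.02],"yaw":0,"claw":0.0},{"dp":[0.02,-0.03,0.02],"yaw":0,"claw":0.0},{"dp":[0,-0.012,0],"yaw":0,"claw":0.0}]'
python3 -m handwheel '[{"dp":[0,0,0],"yaw":0,"claw":0.0},{"dp":[0,0,0],"yaw":0,"claw":0.0}]'
python3 - <<'E'
from h import *
to([610,179.5,183])
for n in('side','top'):
    im,d=grab(n); s,R=axes(); np.save(n+'5i.npy',im); np.save(n+'5d.npy',d)
    print(n,proj(n,[s['eef_pos']+[0,0,19],[521,178.5,140]]).round(1).tolist())
im=np.load('side5i.npy'); t=np.load('top5i.npy')
a=cv2.resize(im[190:310,220:330,::-1],(550,600),interpolation=cv2.INTER_CUBIC); b=cv2.resize(t[180:300,215:265,::-1],(250,600),interpolation=cv2.INTER_CUBIC)
cv2.imwrite('pics/s5.png',np.clip(np.hstack([a,b])*1.5,0,255).astype('uint8'))
E
```

```text
time_s: 10.05
eef_pos: [612.4, 180.4, 189.4]
orientation: [0.001, 1.0, 0.003, -0.005]
wrist_force: [-0.6, -0.6, -2.1]
grip_width: 0.224
grasp_force: 72.9
time_s: 10.25
eef_pos: [614.3, 177.7, 196.6]
orientation: [0.0, 1.0, 0.004, -0.0]
wrist_force: [0.3, 0.0, -1.6]
grip_width: 0.225
grasp_force: 72.9
t 10.25 pos [614.3 177.7 196.6] xang 0.4 F [ 0.3  0.  -1.6] grip 0.225 72.9
dp mm [-4.2 -1.8 13.6]
side [[237.1, 217.5], [269.6, 249.2]]
top [[239.1, 199.7], [241.0, 230.8]]
```

View pics/s5.png

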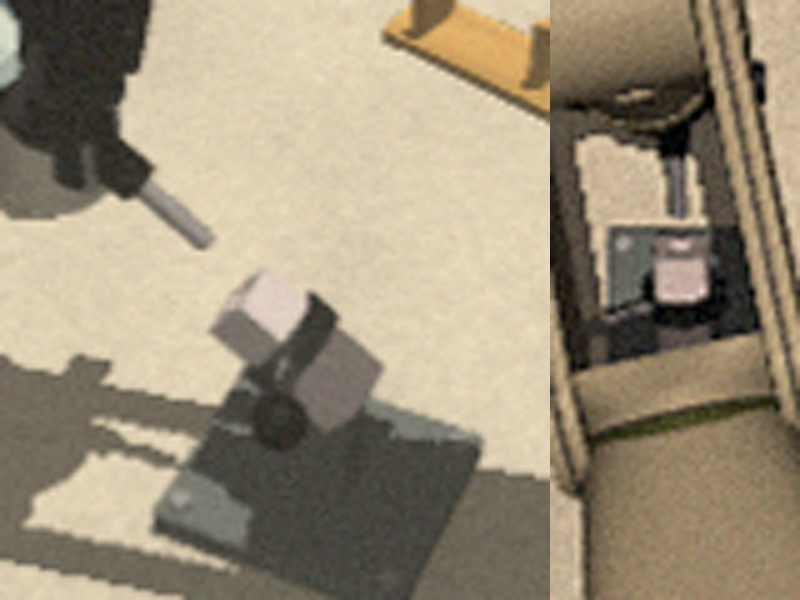

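Run:
```python
from h import *
t=np.radians(35); X=np.array([np.cos(t),0,np.sin(t)]);Y=np.array([0,1,0]);Z=np.array([-np.sin(t),0,np.cos(t)])
M=np.array([521,178.5,140])
for x in(0,-85):
  for a,b in((1,1),(-1,1),(1,-1),(-1,-1)):
    p=M+x*X+17*a*Y+17*b*Z; ps=proj('side',[p])[0]; pt=proj('top',[p])[0]
    print(x,'y',a,'z',b,'sidecrop',((ps-[220,190])*5).round(),'topcrop',((pt-[215,180])*5+[550,0]).round())
s,R=axes(); q=inplane('side',[(261,238.2),(248.6,228)])+[0,19]; print('rel TCP',q.round(1))
print('top y tip,shoulder',plane('top',[(240.6,223.4),(240.2,211)],170).round(1),plane('top',[(240.2,211)],195).round(1), 'block y',plane('top',[(241.4,234)],150).round(1))
```

```text
0 y 1 z 1 sidecrop [250. 305.] topcrop [652. 268.]
0 y -1 z 1 sidecrop [278. 262.] topcrop [704. 267.]
0 y 1 z -1 sidecrop [218. 329.] topcrop [657. 242.]
0 y -1 z -1 sidecrop [246. 287.] topcrop [707. 241.]
-85 y 1 z 1 sidecrop [371. 410.] topcrop [660. 375.]
-85 y -1 z 1 sidecrop [396. 366.] topcrop [710. 375.]
-85 y 1 z -1 sidecrop [336. 432.] topcrop [664. 348.]
-85 y -1 z -1 sidecrop [361. 388.] topcrop [713. 348.]
rel TCP [[-68.3 -29.2]
 [-32.6  -6.4]]
top y tip,shoulder [[543.  177.  170. ]
 [584.  178.2 170. ]] [[581.  175.8 195. ]] block y [[509.7 176.3 150. ]]
```

Run:
```python
from h import *
to(None); im,d=grab('side'); to(None)
q=inplane('side',[(267.6,249.8),(261,238.2)])+[0,19]; print('mouth, tip rel TCP',q.round(1)); 
t=np.radians(35); e=np.array([np.cos(t),np.sin(t)]); n=np.array([-e[1],e[0]]); dd=q[1]-q[0]; print('along,perp',dd@e,dd@n)
```

```text
t 10.35 pos [614.9 177.1 197.9] xang 0.36 F [ 0.5  0.2 -0.4] grip 0.218 72.9
t 10.4 pos [615.  177.1 198.1] xang 0.35 F [ 0.1 -0.1 -0.6] grip 0.223 72.9
mouth, tip rel TCP [[-87.2 -65.6]
 [-68.4 -29.4]]
along,perp 36.0926315788268 18.878351440922486
```

Run:
```python
from h import *
print('side',plane('side',[(267.4,249.5)],140).round(1)); print('top hole',plane('top',[(241.3,229.2)],140).round(1), 'top mouth bottom edge z126',plane('top',[(241.3,225.8)],126).round(1),'top edge z154',plane('top',[(241.3,231.8)],154).round(1))
T=np.load('top0i.npy').astype(int); print(T[222:236,235:249].sum(2))
t=np.load('top5i.npy').astype(int); print(t[214:238,234:249].sum(2))
```

```text
side [[525.8 182.  140. ]]
top hole [[526.5 177.5 140. ]] top mouth bottom edge z126 [[539.1 178.7 126. ]] top edge z154 [[516.7 176.2 154. ]]
[[363 366 375 371 359 377 388 382 365 370 369 385 380 369]
 [391 385 370 381 381 384 378 396 375 354 377 386 377 370]
 [381 409 398 396 398 407 416 425 379 383 407 404 413 398]
 [206 222 223 206 213 241 239 244 226 228 229 237 250 236]
 [166 114  87  97 119 109 122 109 123 133 118 163 170 177]
 [206 203 213 183 201 175 142 199 209 198 203 201 189 222]
 [200 251 241 250 326 372 365 344 277 246 241 184 190 226]
 [161 195 226 256 335 386 383 355 245 213 225 172 179 214]
 [140 192 242 215 197 230 225 219 206 221 196 159 185 207]
 [196 229 250 225 218 221 217 225 236 262 258 168 173 206]
 [206 287 357 337 350 348 347 339 344 354 311 169 173 213]
 [206 303 361 379 373 379 361 367 360 382 334 171 105 183]
 [128 322 365 371 368 357 365 374 371 373 334 169  30 129]
 [121 313 374 365 377 352 361 374 372 354 338 176  35  56]]
[[370 377 395 263 127 195 241 196 297 406 237 131 169 159 147]
 [371 354 370 346 223 174 224 185 312 396 242 123 157 146 149]
 [35
[... 682 characters left out ...]
3  62]
 [203 197 187 216 194 204 169 151 203 214 201 209 209 126  80]
 [196 204 233 234 256 327 376 353 336 272 226 236 199 109  54]
 [195 144 205 237 246 312 361 394 333 222 213 206 177  91  70]
 [198 139 183 239 195 183 232 223 214 206 212 200 167 102  54]
 [198 197 228 251 221 219 210 218 208 231 261 238 186 174 128]
 [189 209 283 325 334 336 347 331 337 342 357 308 179 181 137]
 [206 190 316 357 366 374 351 363 364 358 358 327 166 105 107]
 [139 140 299 354 343 355 352 345 358 357 371 336 187  53  71]
 [ 49 119 297 359 366 362 359 351 338 350 354 316 181  52  54]
 [ 20  88 294 371 369 350 364 346 357 358 351 355 207  63  13]
 [  4  47 294 361 337 343 359 354 365 358 362 388 246  37  66]]
```

```bash
python3 -m handwheel '[{"dp":[0.007,-0.0012,0.0098],"yaw":0,"claw":0.0},{"dp":[0,0,0],"yaw":0,"claw":0.0},{"dp":[-0.0082,0,0.0057],"yaw":0,"claw":0.0},{"dp":[-0.0082,0,0.0057],"yaw":0,"claw":0.0},{"dp":[-0.0041,0,0.0029],"yaw":0,"claw":0.0},{"dp":[0,0,0],"yaw":0,"claw":0.0},{"dp":[0,0,0],"yaw":0,"claw":0.0}]'
python3 - <<'E'
from h import *
to([526+58,178.5,140+35])
im,d=grab('side')
x0,y0=225,200; a=cv2.resize(im[y0:y0+75,x0:x0+100,::-1],(800,600),interpolation=cv2.INTER_CUBIC)
cv2.imwrite('pics/s6.png',np.clip(a*1.6,0,255).astype('uint8'))
E
```

```text
time_s: 11.1
eef_pos: [601.4, 179.3, 172.9]
orientation: [-0.0, 1.0, 0.004, 0.0]
wrist_force: [0.4, 1.2, -1.9]
grip_width: 0.227
grasp_force: 72.9
t 11.1 pos [601.4 179.3 172.9] xang 0.46 F [ 0.4  1.2 -1.9] grip 0.227 72.9
dp mm [-17.4   0.7  -2.1]
```

View pics/s6.png

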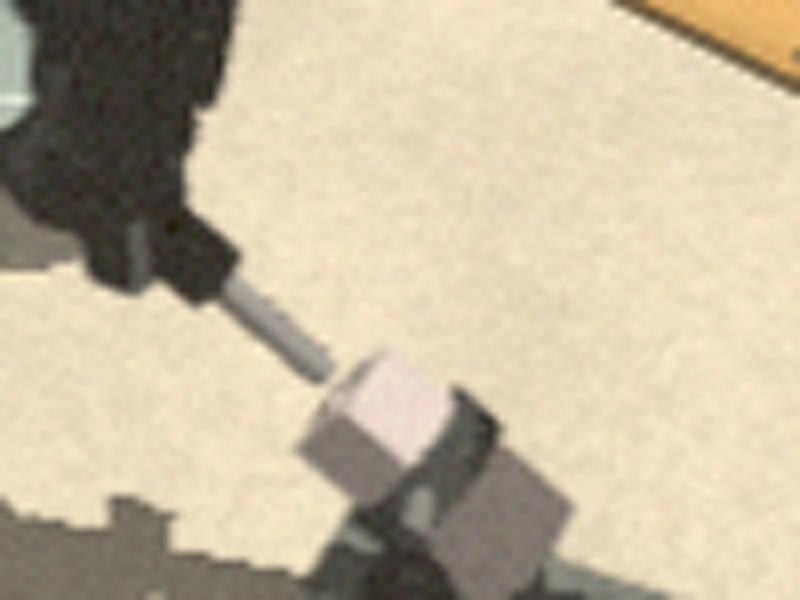

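The shank tip (crop (322,372)) is about 10 mm off the mouth centre (≈(340,398)), in line but ~2 mm high. I'll lower it slightly and advance.

```bash
python3 -m handwheel '[{"dp":[0.001,0,0.0013],"yaw":0,"claw":0.0},{"dp":[-0.0041,0,0.0029],"yaw":0,"claw":0.0},{"dp":[-0.0041,0,0.0029],"yaw":0,"claw":0.0},{"dp":[-0.0041,0,0.0029],"yaw":0,"claw":0.0},{"dp":[0,0,0],"yaw":0,"claw":0.0}]'
python3 -m handwheel '[{"dp":[-0.0033,0,0.0023],"yaw":0,"claw":0.0},{"dp":[-0.0033,0,0.0023],"yaw":0,"claw":0.0},{"dp":[0,0,0],"yaw":0,"claw":0.0}]'
```

```text
time_s: 11.65
eef_pos: [589.5, 179.4, 162.0]
orientation: [-0.0, 1.0, 0.004, 0.0]
wrist_force: [3.0, 1.4, -6.9]
grip_width: 0.222
grasp_force: 72.4
time_s: 11.95
eef_pos: [583.8, 179.4, 158.1]
orientation: [-0.0, 1.0, 0.004, 0.001]
wrist_force: [5.8, 1.1, -4.5]
grip_width: 0.226
grasp_force: 72.5
```

```bash
python3 -m handwheel '[{"dp":[0.0008,0,0.0012],"yaw":0,"claw":0.0},{"dp":[-0.0033,0,0.0023],"yaw":0,"claw":0.0},{"dp":[-0.0033,0,0.0023],"yaw":0,"claw":0.0},{"dp":[0,0,0],"yaw":0,"claw":0.0}]'
python3 -m handwheel '[{"dp":[-0.0033,0,0.0023],"yaw":0,"claw":0.0},{"dp":[-0.0033,0,0.0023],"yaw":0,"claw":0.0},{"dp":[0,0,0],"yaw":0,"claw":0.0}]'
```

```text
time_s: 12.35
eef_pos: [576.3, 179.2, 151.5]
orientation: [0.0, 1.0, 0.004, -0.001]
wrist_force: [-0.2, 1.1, -1.9]
grip_width: 0.225
grasp_force: 72.8
time_s: 12.65
eef_pos: [570.0, 179.1, 147.1]
orientation: [0.0, 1.0, 0.004, -0.001]
wrist_force: [-0.2, -0.1, -2.5]
grip_width: 0.221
grasp_force: 72.8
```

```bash
python3 -m handwheel '[{"dp":[-0.0033,0,0.0023],"yaw":0,"claw":0.0},{"dp":[-0.0033,0,0.0023],"yaw":0,"claw":0.0},{"dp":[0,0,0],"yaw":0,"claw":0.0}]'
python3 -m handwheel '[{"dp":[-0.0025,0,0.0017],"yaw":0,"claw":0.0},{"dp":[-0.0025,0,0.0017],"yaw":0,"claw":0.0},{"dp":[0,0,0],"yaw":0,"claw":0.0}]'
```

```text
time_s: 12.95
eef_pos: [563.5, 179.1, 142.5]
orientation: [0.0, 1.0, 0.004, -0.001]
wrist_force: [0.3, 1.0, -0.9]
grip_width: 0.228
grasp_force: 72.8
time_s: 13.25
eef_pos: [558.8, 179.0, 139.3]
orientation: [0.0, 1.0, 0.004, -0.0]
wrist_force: [-0.2, -0.1, -1.8]
grip_width: 0.222
grasp_force: 72.8
```

```bash
python3 -m handwheel '[{"dp":[-0.0016,0,0.0011],"yaw":0,"claw":0.0},{"dp":[-0.0016,0,0.0011],"yaw":0,"claw":0.0},{"dp":[0,0,0],"yaw":0,"claw":0.0}]'
python3 -m handwheel '[{"dp":[-0.0016,0,0.0011],"yaw":0,"claw":0.0},{"dp":[-0.0016,0,0.0011],"yaw":0,"claw":0.0},{"dp":[0,0,0],"yaw":0,"claw":0.0}]'
```

```text
time_s: 13.55
eef_pos: [558.2, 179.1, 139.2]
orientation: [-0.0, 1.0, 0.004, 0.003]
wrist_force: [6.8, -0.8, 0.8]
grip_width: 0.227
grasp_force: 73.4
time_s: 13.85
eef_pos: [558.1, 179.1, 139.4]
orientation: [-0.001, 1.0, 0.004, 0.006]
wrist_force: [15.3, -1.8, 4.9]
grip_width: 0.221
grasp_force: 73.9
```

Stopped firmly with the reaction along the collet axis at the depth expected for home. Ease off, release and rise.

```bash
python3 -m handwheel '[{"dp":[0.0035,0,-0.0025],"yaw":0,"claw":0.0},{"dp":[0,0,0],"yaw":0,"claw":0.03},{"dp":[0,0,0],"yaw":0,"claw":0.05},{"dp":[0,0,0],"yaw":0,"claw":0.07},{"dp":[0,0,0],"yaw":0,"claw":0.085},{"dp":[0,0,0],"yaw":0,"claw":0.085},{"dp":[0,0,-0.01],"yaw":0,"claw":0.085},{"dp":[0,0,-0.03],"yaw":0,"claw":0.085},{"dp":[0,0,-0.05],"yaw":0,"claw":0.085},{"dp":[0,0,-0.05],"yaw":0,"claw":0.085},{"dp":[0,0,0],"yaw":0,"claw":0.085}]'
python3 - <<'E'
from h import *
to([470,267,240])
im,d=grab('side'); np.save('s7i.npy',im)
t=np.radians(35); e=np.array([np.cos(t),0,np.sin(t)]); M=np.array([526,180,140])
L=np.arange(-24,96,4); uv=proj('side',[M+l*e for l in L]); 
print([(int(l),uv[i].round().astype(int).tolist(),int(im[int(round(uv[i,1])),int(round(uv[i,0]))].astype(int).sum())) for i,l in enumerate(L)])
E
```

```text
time_s: 14.95
eef_pos: [560.0, 179.9, 288.5]
orientation: [-0.002, 1.0, 0.004, 0.007]
wrist_force: [-0.4, 0.1, 1.6]
grip_width: 0.996
grasp_force: 0.0
t 14.95 pos [560.  179.9 288.5] xang 0.47 F [-0.4  0.1  1.6] grip 0.996 0.0
dp mm [-89.9 -87.7  47.4]
[(-24, [274, 255], 399), (-20, [273, 254], 411), (-16, [272, 253], 406), (-12, [271, 252], 405), (-8, [270, 251], 400), (-4, [269, 250], 401), (0, [268, 249], 280), (4, [267, 248], 109), (8, [265, 247], 106), (12, [264, 246], 105), (16, [263, 245], 107), (20, [262, 244], 106), (24, [261, 243], 117), (28, [260, 242], 95), (32, [259, 241], 99), (36, [258, 240], 116), (40, [256, 239], 86), (44, [255, 238], 98), (48, [254, 237], 98), (52, [253, 236], 111), (56, [252, 235], 92), (60, [251, 234], 105), (64, [250, 233], 100), (68, [248, 232], 97), (72, [247, 231], 95), (76, [246, 230], 79), (80, [245, 229], 92), (84, [244, 228], 84), (88, [243, 227], 260), (92, [242, 226], 383)]
```

```bash
python3 -m handwheel '[{"dp":[-0.02,-0.018,0],"yaw":0,"claw":0.06},{"dp":[-0.02,-0.018,0],"yaw":0,"claw":0.03},{"dp":[-0.02,-0.018,0],"yaw":0,"claw":0.0},{"dp":[-0.02,-0.018,0],"yaw":0,"claw":0.0},{"dp":[-0.017,-0.018,0.02],"yaw":0,"claw":0.0},{"dp":[0,0,0.03],"yaw":0,"claw":0.0},{"dp":[0,0,0.03],"yaw":0,"claw":0.0},{"dp":[0,0,0],"yaw":0,"claw":0.0},{"dp":[0,0,0],"yaw":0,"claw":0.0}]'
python3 - <<'E'
from h import *
to([462.6,271,181])
t=np.radians(35); M=np.array([526.5,179,140])
for A in range(57,125,6):
    a=np.radians(A); x,y,z=-38,105*np.sin(a),105*np.cos(a)
    B=M+[x*np.cos(t)-z*np.sin(t),y,x*np.sin(t)+z*np.cos(t)]; print(A,(B+[0,4,14]).round(1))
E
```

```text
time_s: 15.9
eef_pos: [457.9, 267.9, 197.4]
orientation: [0.0, 1.0, 0.004, -0.001]
wrist_force: [0.1, -0.2, 1.2]
grip_width: -0.0
grasp_force: 0.0
t 15.9 pos [457.9 267.9 197.4] xang 0.47 F [ 0.1 -0.2  1.2] grip -0.0 0.0
dp mm [ 4.7 -3.1 16.4]
57 [462.6 271.1 179. ]
63 [468.  276.6 171.3]
69 [473.8 281.  163. ]
75 [479.8 284.4 154.5]
81 [486.  286.7 145.7]
87 [492.2 287.9 136.7]
93 [498.5 287.9 127.7]
99 [504.8 286.7 118.7]
105 [511.  284.4 109.9]
111 [517.  281.  101.4]
117 [522.7 276.6  93.2]
123 [528.2 271.1  85.4]
```

```bash
python3 -m handwheel '[{"dp":[0.005,-0.003,0.01],"yaw":0,"claw":0.0},{"dp":[0,0,0.005],"yaw":0,"claw":0.0},{"dp":[0,0,0.004],"yaw":0,"claw":0.0},{"dp":[0,0,0],"yaw":0,"claw":0.0}]'
python3 -m handwheel '[{"dp":[0.003,-0.003,0.004],"yaw":0,"claw":0.0},{"dp":[0.003,-0.003,0.004],"yaw":0,"claw":0.0},{"dp":[0.003,-0.002,0.004],"yaw":0,"claw":0.0},{"dp":[0,0,0],"yaw":0,"claw":0.0}]'
```

```text
time_s: 16.3
eef_pos: [464.6, 271.9, 179.7]
orientation: [-0.001, 1.0, 0.004, 0.001]
wrist_force: [0.6, 1.3, 1.5]
grip_width: -0.004
grasp_force: 0.5
time_s: 16.7
eef_pos: [473.4, 280.5, 167.0]
orientation: [-0.001, 1.0, 0.004, 0.001]
wrist_force: [0.9, 2.8, 3.7]
grip_width: -0.004
grasp_force: 1.6
```

```bash
python3 -m handwheel '[{"dp":[0.003,-0.002,0.0045],"yaw":0,"claw":0.0},{"dp":[0.003,-0.002,0.0045],"yaw":0,"claw":0.0},{"dp":[0.003,-0.001,0.0045],"yaw":0,"claw":0.0},{"dp":[0.003,-0.001,0.0045],"yaw":0,"claw":0.0},{"dp":[0.003,-0.001,0.0045],"yaw":0,"claw":0.0},{"dp":[0,0,0],"yaw":0,"claw":0.0}]'
python3 -m handwheel '[{"dp":[0.003,0,0.0045],"yaw":0,"claw":0.0},{"dp":[0.003,0,0.0045],"yaw":0,"claw":0.0},{"dp":[0.003,0,0.0045],"yaw":0,"claw":0.0},{"dp":[0.003,0,0.0045],"yaw":0,"claw":0.0},{"dp":[0,0,0],"yaw":0,"claw":0.0}]'
```

```text
time_s: 17.3
eef_pos: [487.9, 286.6, 143.8]
orientation: [0.0, 1.0, 0.004, 0.0]
wrist_force: [1.5, 1.1, 3.3]
grip_width: -0.001
grasp_force: 1.2
time_s: 17.8
eef_pos: [499.4, 286.0, 125.2]
orientation: [0.001, 1.0, 0.004, -0.001]
wrist_force: [0.9, -0.2, 0.4]
grip_width: 0.002
grasp_force: 0.3
```

```bash
python3 -m handwheel '[{"dp":[0.003,0.001,0.0045],"yaw":0,"claw":0.0},{"dp":[0.003,0.001,0.0045],"yaw":0,"claw":0.0}]'
python3 -m handwheel '[{"dp":[0.002,0.001,0.003],"yaw":0,"claw":0.0}]'
python3 - <<'E'
from h import *
im,d=grab('side'); s,R=axes(); to(None)
x,y=proj('side',[s['eef_pos']])[0].astype(int); print(x,y)
a=cv2.resize(im[y-35:y+40,x-50:x+50,::-1],(800,600),interpolation=cv2.INTER_CUBIC)
cv2.imwrite('pics/s8.png',np.clip(a*1.8,0,255).astype('uint8'))
E
```

```text
time_s: 18.0
eef_pos: [505.4, 284.6, 116.9]
orientation: [0.0, 1.0, 0.004, -0.0]
wrist_force: [-0.2, 2.7, 3.0]
grip_width: 0.001
grasp_force: 1.4
time_s: 18.1
eef_pos: [507.5, 283.5, 113.7]
orientation: [0.0, 1.0, 0.004, -0.0]
wrist_force: [1.6, 0.9, 2.5]
grip_width: 0.003
grasp_force: 1.3
t 18.15 pos [507.6 283.2 113.3] xang 0.46 F [0.8 0.7 2.3] grip -0.002 1.2
256 285
```

View pics/s8.png

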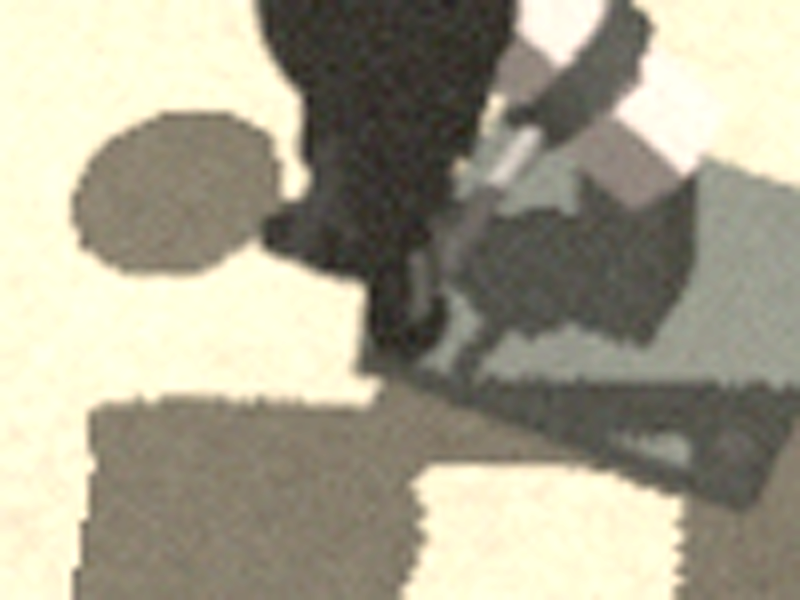

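The rod runs from (520,150) to the ball at (405,330), right under the fingertips (400,285), so contact holds. Continuing down to the stop.

```bash
python3 -m handwheel '[{"dp":[0.003,0.0015,0.004],"yaw":0,"claw":0.0},{"dp":[0.003,0.0015,0.004],"yaw":0,"claw":0.0},{"dp":[0.002,0.0015,0.004],"yaw":0,"claw":0.0},{"dp":[0,0,0],"yaw":0,"claw":0.0}]'
python3 -m handwheel '[{"dp":[0.002,0.0015,0.003],"yaw":0,"claw":0.0},{"dp":[0.002,0.0015,0.003],"yaw":0,"claw":0.0},{"dp":[0,0,0],"yaw":0,"claw":0.0}]'
```

```text
time_s: 18.55
eef_pos: [515.9, 278.7, 101.8]
orientation: [0.0, 1.0, 0.004, 0.0]
wrist_force: [0.6, -0.0, 0.7]
grip_width: 0.0
grasp_force: 0.2
time_s: 18.85
eef_pos: [519.7, 275.9, 95.9]
orientation: [0.0, 1.0, 0.004, 0.0]
wrist_force: [0.9, -0.4, 1.2]
grip_width: 0.0
grasp_force: 0.4
```

```bash
python3 -m handwheel '[{"dp":[0.002,0.0015,0.003],"yaw":0,"claw":0.0},{"dp":[0.001,0.001,0.002],"yaw":0,"claw":0.0}]'
python3 -m handwheel '[{"dp":[0.0005,0,0.002],"yaw":0,"claw":0.0},{"dp":[0,0,0.002],"yaw":0,"claw":0.0}]'
python3 -m handwheel '[{"dp":[0.0005,0,0.002],"yaw":0,"claw":0.0},{"dp":[0,0,0.001],"yaw":0,"claw":0.0}]'
```

```text
time_s: 19.05
eef_pos: [522.8, 273.7, 91.2]
orientation: [-0.0, 1.0, 0.004, 0.0]
wrist_force: [0.6, 2.4, 4.0]
grip_width: -0.005
grasp_force: 1.8
time_s: 19.25
eef_pos: [523.7, 273.6, 89.8]
orientation: [0.0, 1.0, 0.004, 0.0]
wrist_force: [-11.8, -5.9, 32.4]
grip_width: 0.0
grasp_force: 16.1
time_s: 19.45
eef_pos: [524.0, 273.6, 89.4]
orientation: [0.0, 1.0, 0.004, 0.0]
wrist_force: [-22.2, -10.8, 48.5]
grip_width: -0.005
grasp_force: 23.9
```

The stop is reached at the predicted height. Retreating.

```bash
python3 -m handwheel '[{"dp":[0,-0.002,-0.005],"yaw":0,"claw":0.0},{"dp":[0,-0.01,-0.015],"yaw":0,"claw":0.0},{"dp":[-0.01,-0.02,-0.04],"yaw":0,"claw":0.0},{"dp":[-0.03,-0.02,-0.05],"yaw":0,"claw":0.0},{"dp":[-0.04,-0.02,-0.05],"yaw":0,"claw":0.0},{"dp":[-0.04,-0.02,-0.05],"yaw":0,"claw":0.0},{"dp":[-0.04,-0.02,0],"yaw":0,"claw":0.0},{"dp":[-0.03,0,0],"yaw":0,"claw":0.0},{"dp":[0,0,0],"yaw":0,"claw":0.0},{"dp":[0,0,0],"yaw":0,"claw":0.0}]'
python3 - <<'E'
from h import *
to(None); im,d=grab('side'); I=im.astype(int)
t=np.radians(35); M=np.array([526.5,179,140])
for A in (100,107,112,118.75):
    a=np.radians(A); x,y,z=-38,105*np.sin(a),105*np.cos(a)
    B=M+[x*np.cos(t)-z*np.sin(t),y,x*np.sin(t)+z*np.cos(t)]; print(A,proj('side',[B])[0].round(1))
b=I[255:320,225:300].max(2)<32; n,l,st,ce=cv2.connectedComponentsWithStats(b.astype(np.uint8))
for i in range(1,n):
    if st[i,4]>15: print(ce[i]+[225,255],st[i])
e=np.array([np.cos(t),0,np.sin(t)]); L=np.arange(-8,100,8); uv=proj('side',[M+[0,1,0]+l*e for l in L]).round().astype(int); print([int(I[v,u].sum()) for u,v in uv])
# lens side-to-side level: depth-based plane normal of ring
P=cloud('side',d.astype(float)); C=M+118*e; m=(np.linalg.norm(P-C,axis=2)<43)&(np.linalg.norm(P-C,axis=2)>30); Q=P[m]; q=Q-Q.mean(0); print(len(Q),np.linalg.svd(q,full_matrices=False)[2][2], 'expect',[-np.sin(t),0,np.cos(t)])
E
```

```text
time_s: 20.45
eef_pos: [358.2, 370.9, 259.6]
orientation: [0.0, 1.0, 0.005, 0.0]
wrist_force: [-0.6, -0.1, 1.0]
grip_width: -0.003
grasp_force: 0.0
t 20.45 pos [358.2 370.9 259.6] xang 0.56 F [-0.6 -0.1  1. ] grip -0.003 0.0
100 [257.2 288.3]
107 [255.4 288.9]
112 [254.3 289.1]
118.75 [253.2 288.9]
[292.64179104 262.88059701] [ 58   0  17  20 134]
[415, 157, 100, 105, 101, 103, 108, 92, 119, 105, 101, 111, 270, 353]
305 [ 0.52003234 -0.02868043 -0.85366492] expect [np.float64(-0.573576436351046), 0, np.float64(0.8191520442889918)]
```

Run:
```python
from h import *
im,d=grab('side'); I=im.astype(int); print(I[280:300,243:266].sum(2))
P=cloud('side',d.astype(float)); print(P[288:291,250:256].round(0).reshape(-1,3)[::4])
```

```text
[[221 218 216 220 210 217 205 216 212 221 224 210 222 211 269 273 291 315
  284 226 156 122 139]
 [276 222 217 215 215 214 206 219 209 206 222 221 225 211 230 286 313 294
  244 171 139 125 139]
 [371 307 306 306 263 221 196 203 217 214 215 216 209 221 270 318 303 248
  184 136 138 146 140]
 [415 420 427 431 365 307 292 251 208 213 205 193 212 279 307 312 266 189
  143 140 140 144 138]
 [422 420 414 421 415 408 406 331 198 159 152 160 239 297 317 285 221 146
  137 141 137 141 128]
 [416 418 411 406 416 418 372 287 153  94 105 100 172 257 277 232 215 203
  188 166 135 136 136]
 [425 411 425 417 420 379 253 106  96 125 118 112 102 138 185 216 237 247
  256 210 182 161 131]
 [418 423 412 413 385 284 125 107 106 116 131 122 119  89 115 189 239 243
  242 240 252 215 157]
 [419 411 415 420 358 212 110 106  98 122 135 123 110 115 101 199 239 247
  245 247 239 217 167]
 [414 414 420 421 347 177  98 114 115 112 113 117 104 104 113 181 235 240
  250 242 247 196 140]
 [408 407 419 430 339 185  88 108  94 122 120 109 100  96 103 164 233 254
  247 241 198 171 134]
 [413 419 416 426 375 253  94 107
[... 231 characters left out ...]
198
  136 140 141 181 221]
 [428 419 410 405 404 412 371 254 107 105  97 107 121 176 223 222 215 179
  142 126 179 229 255]
 [426 422 405 401 406 405 376 263 147 127 119 132 155 180 197 175 158 140
  144 174 226 251 255]
 [420 420 404 402 409 415 380 286 181 177 152 148 140 144 142 154 148 151
  165 219 250 249 250]
 [421 411 421 412 415 406 412 379 336 325 261 188 183 152 160 145 133 141
  165 193 203 238 246]
 [410 414 410 412 407 409 415 410 409 409 365 323 270 197 180 156 151 152
  153 144 163 177 201]
 [409 406 411 406 401 405 420 414 411 410 393 400 365 328 270 192 188 178
  158 147 141 140 153]]
[[529. 280.  88.]
 [520. 274.  86.]
 [524. 278.  85.]
 [527. 283.  85.]
 [518. 278.  83.]]
```

The ball is at (252.8,289.3), which matches the lever at its stop (predicted (253.2,288.9)).

```bash
python3 -c "
from workcell import robot
print(robot.sign_off())"
```

```text
the job is handed in; nothing more can be done
None
```

The magnifier stands fully home in the collet with its lens level from side to side, the clamp lever is down at its stop, and the job was handed in about 20.5 s into the 54 s; I steered clear of the mug, tissue box and case but did not re-check them at the end.

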